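Unscrew the cap of the large sample chamber

TASK

Two metal sample chambers, one large and one small, are bolted to the worktop, each closed by a black screw cap with a grip bar across its top. Unscrew the cap of the large chamber anticlockwise until it comes free (less than a quarter turn), lift it off and set it down gently, right way up, in the white tray. Leave the small chamber closed.

Things in the scene. Friction and masses are not known exactly. Their poses are not given: they have to be found in the camera images.
- chamber_large: Larger round aluminium chamber, fixed: foot 100 mm wide, rim 78 mm wide, top at 61 mm; brass nipple on its -x side. Origin: centre of underside, z up. Cap seat 46 mm up. Two rim lips hold the cap's lugs down; gaps at +y and -y. The cap lifts off when its x axis lies 60 to 110 deg anticlockwise (from above) of the chamber's; a stop ends the turn near 110. Play about 3 mm each way.
- cap_large: Loose black cap, 120 g, of the large chamber: hub 44 mm wide, 18 high; two lugs at its foot, 62 mm over the ends; on the hub a grip bar 40 long, 13 wide, its top 49 mm over the underside. Origin: centre of underside, z up, x along bar and lugs. Starts locked, x 10 to 30 deg anticlockwise of the chamber's x; an anticlockwise turn of 55 to 75 deg frees it from any start. Turns easily.
- cap_small: Cap of the small chamber, same shape: hub 31 mm wide, grip bar 28 long, 13 wide, top 81 mm above the worktop. Origin: centre of its underside, 32 mm above the worktop; z up, x along its bar. The small chamber (foot 70 mm wide, rim 55 mm wide, top at 47 mm) is fixed under it. Leave it as it is.
- tray: Shallow white plastic tray, fixed, 156 x 156 mm outside, 18 mm high, walls and floor 3 mm thick. Origin: centre of its underside, on the worktop; z up, x and y along its sides. Between the chambers and the tray stands a fixed white clamp stand, about 170 mm high, at x 0.53, y 0.09: carry the cap over or round it.
There are look-alikes about, which are no part of the job. What is shaped like the cap_large but brown or red is not meant.

How it is judged:
By the outcome, as a careful person would: the job done as asked, in the order asked, and still so for the second after the job is handed in, with the robot touching nothing.
It also fails if it takes over 48 s, if anything falls off the work surface, if the arm or the gripper's body presses on something with over 40 N, if the wrist force passes 120 N, or if a joint passes its speed limit or range.

ROBOT

A 6-joint arm with a two-finger parallel gripper is mounted at the origin on a cart in front of the work surface, level with it; the furniture and walls round the work are solid. World frame = base frame: x ahead of the robot, y to its left, z up, the work surface at z = 0. Lengths are in m, angles in degrees, forces in N, time in s.
With the tool pointing down it reaches from about 0.375 to 0.75 m from the base axis. Payload 9 kg.
Tool frame: the origin (TCP) lies where the fingers leave the gripper's body, on its centre line; the fingertips stand 73 mm ahead of it and the grasp point (between the pads) lies 54 mm ahead of it (robot.tip_reach is the distance from the TCP to the fingertips, in m); z points along the fingers, y is the line along which they close (so a half turn about z gives the same grasp; the last joint's range is limited). The gripper opens to 85 mm and grips with 20 to 120 N. Pads are 22 mm wide; open, the fingers measure 114 mm over their backs; the gripper's body (76 mm by 85 mm) begins 54 mm behind the grasp point. The pads swing forward as they close: fully open they stand 13 mm farther back than shut.
Start: joints at [-83.291, 5.964, 5.575, 89.605, 0, 77.527], TCP at [0.197, -0.567, 0.304] pointing down, gripper open.
Joint ranges: [-171.21, 171.21], [-48.23, 106.86], [-62.78, 66.21], [-105.2, 120.99], [-86.42, 89.51], [-180, 180]. Speed limits (degrees/s): [127.2, 127.2, 147.25, 180, 180, 180].

INTERFACE

Orientations are given as [roll, pitch, yaw] about the fixed x, y, z axes, in that order (R = Rz(yaw) Ry(pitch) Rx(roll)).
In Python, from plant import robot gives the robot as it stands. Calls block until the motion is done:
- robot.move_pose(position, orientation): joint-space move of the TCP to a pose.
- robot.line_to(position, vel=0.15, rotation=None, guard=None): straight line of the TCP; rotation=None keeps the orientation; vel is the mean speed in m/s. With guard (N) it stops when the force on the tool has changed by that much, and returns True; else False.
- robot.goto_joints(angles): joint-space move.
- robot.set_gripper(opening): finger opening in m; the grip force is fixed at half the most; returns when the fingers have stopped.
- robot.pause(seconds).
- robot.ik(position, orientation): joint angles nearest the present ones, or None.
- robot.observe(): the state.
- robot.grab_frame(name): name is "scene" or "side" or "wrist"; returns the picture (420x560x3 uint8, blue, green, red); there is no depth.
- robot.get_calibration(name): a dict with "vertical_fov" (degrees; the focal length in pixels is half the picture's height over the tangent of half this angle, whatever the lens; pixels are square), "cx", "cy" (the principal point, pixels), "rvec" (rotation vector, rad) and "tvec" (3), from world to camera coordinates, as OpenCV has them. Camera axes: x right, y down, z forward; pixel columns grow to the right and rows downward; lengths in m; the calibration is good to about 2 mm. The wrist camera is an equidistant fisheye: a pixel r from the principal point sees the ray r / f radians off the axis. A picture is of the moment at which its call begins: read the wrist's pose just before it. get_calibration takes no time and is no camera call; for the wrist camera it gives the pose at the moment of the call.
A pose or a line that the arm cannot do raises robot.IKError and nothing moves.
- robot.job_done(): hands the job in; it is judged then, once.
The state is a dict: "time": time; "q": joint angles; "qvel": joint speeds; "joint_torque": joint torques, N m; "tool_pos": TCP position; "tcp_rot": TCP orientation; "ft_force": force on the tool from outside, world axes, zero at the start; "torque": the same for the moment, N m; "gripper_width": finger opening in m; "gripper_force": force on a finger pad.
Only numpy, scipy, OpenCV 4.12 (cv2) and the standard library are available. Lean on these libraries where they do the work, as an engineer would, in place of code of your own. Each camera call takes 0.05 s, during which the arm holds its last target. There are 200 camera calls.

## Working session

There is one attempt and no reset: what is moved stays moved. The work goes in short steps, each a Python script; the robot and the scene stay as the last script left them, time stands still between calls to the robot, and variables do not carry over. Pictures are saved under pics/ and viewed, at most 10 in all, crops included, and the job is handed in when it is done.

```bash
mkdir -p pics; ls
python3 - <<'E'
from plant import robot
import cv2,numpy as np
for n in("scene","side"):
    cv2.imwrite(f"pics/{n}0.png",robot.grab_frame(n)); print(n,robot.get_calibration(n))
print(robot.observe()["time"])
E
```

```text
pics
scene {'vertical_fov': 54.432151303587105, 'cx': 280.6754325359615, 'cy': 206.91879288941067, 'rvec': array([ 0.90259365, -2.50332577,  1.11571975]), 'tvec': array([0.48303987, 0.22057761, 1.02369411])}
side {'vertical_fov': 56.74299557291762, 'cx': 277.14907630526767, 'cy': 207.8375657116669, 'rvec': array([ 0.74832076, -2.40357246,  1.36184706]), 'tvec': array([0.48379848, 0.15644787, 0.92084795])}
0.1
```

View pics/scene0.png

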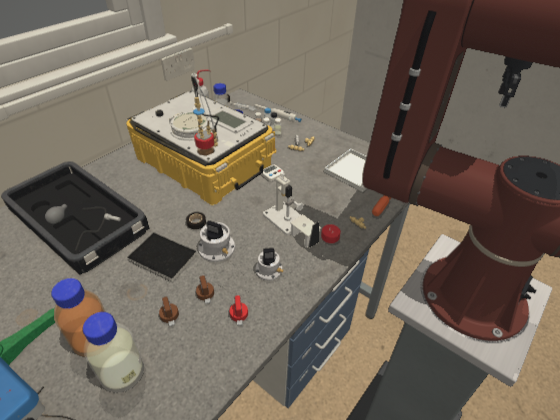

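View pics/side0.png

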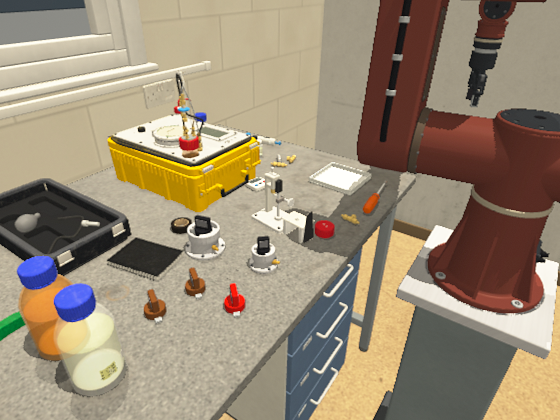

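The black-capped large chamber is at scene (214,238) / side (204,238), and the small one is at scene (268,262) / side (264,253). The look-alikes are brown caps at scene (169,312) and (205,288), a red cap at (239,310) and a dark ring at (196,219). The tray is at scene (350,168) / side (340,178). I'll check the choice in a close crop.

Run:
```python
import cv2,numpy as np
a=cv2.imread("pics/scene0.png");b=cv2.imread("pics/side0.png")
def c(i,x,y,w,h,s):return cv2.resize(i[y:y+h,x:x+w],None,fx=s,fy=s,interpolation=cv2.INTER_CUBIC)
r1=np.hstack([c(a,190,210,100,75,4),c(b,180,205,100,75,4)])
r2=np.hstack([c(a,315,140,100,60,4),c(b,300,155,100,60,4)])
cv2.imwrite("pics/crop0.png",np.vstack([r1,r2]))
```

```text
(no output)
```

View pics/crop0.png

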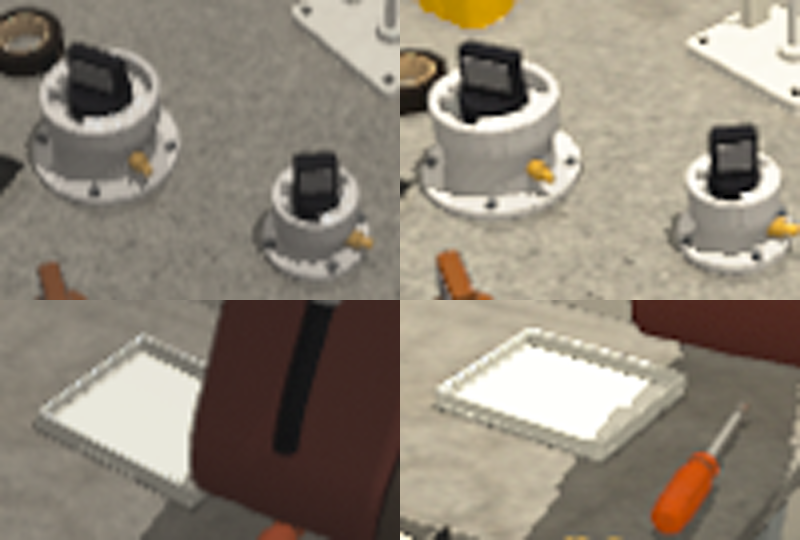

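The crop shows the large chamber with a black cap: bar top at scene (214,223) / side (203,217.5), nipple at scene (225,251) / side (215,247.5). The smaller black cap is to its right. The tray rim corners are visible too. Next I triangulate.

```bash
cat > h.py <<'E'
import cv2,numpy as np
from plant import robot
def ray(cal,px,fish=False):
    f=210/np.tan(np.radians(cal["vertical_fov"]/2)); R=cv2.Rodrigues(cal["rvec"])[0]
    u=(np.array(px,float)-[cal["cx"],cal["cy"]])/f
    if fish:
        t=np.linalg.norm(u); d=np.r_[u/t*np.sin(t),np.cos(t)] if t>1e-9 else np.array([0,0,1.])
    else: d=np.r_[u,1]
    d=R.T@d; return -R.T@np.ravel(cal["tvec"]),d/np.linalg.norm(d)
def tri(r1,r2):
    A=np.zeros((3,3));b=np.zeros(3)
    for o,d in(r1,r2):
        P=np.eye(3)-np.outer(d,d);A+=P;b+=P@o
    p=np.linalg.solve(A,b); return p,[np.linalg.norm((np.eye(3)-np.outer(d,d))@(p-o)) for o,d in(r1,r2)]
def atz(r,z): o,d=r; return o+d*(z-o[2])/d[2]
E
python3 - <<'E'
from h import *
np.set_printoptions(precision=4,suppress=True)
cs,cd=robot.get_calibration("scene"),robot.get_calibration("side")
for n,a,b in[("bar",(214.2,223.2),(203,217.5)),("rim",(215,232.5),(204,228.5)),("nip",(225,250.7),(215,247.5)),("trayL",(324.5,171),(309.3,177)),("trayB",(350.5,148.3),(332.5,161.8)),("trayF",(363.8,191.2),(350.5,193)),("small",(268.7,249.5),(263.3,238.5))]:
    print(n,*tri(ray(cs,a),ray(cd,b)))
for z,p in[(.018,(309.3,177)),(.018,(332.5,161.8)),(.018,(371.5,173)),(.018,(350.5,190))]:print(atz(ray(cd,p),z))
for z,p in[(.018,(324.5,171)),(.018,(350.5,148.3)),(.018,(363.8,189.5))]:print(atz(ray(cs,p),z))
# known-height
print(atz(ray(cs,(214.2,223.2)),.095),atz(ray(cd,(203,217.5)),.095))
w=robot.get_calibration("wrist");R=cv2.Rodrigues(w["rvec"])[0];print("wrist",-R.T@np.ravel(w["tvec"]),R,w["vertical_fov"],robot.observe()["tcp_rot"])
E
```

```text
bar [0.6045 0.2981 0.091 ] [np.float64(0.0015211853273474278), np.float64(0.001521185327347354)]
rim [0.5998 0.3031 0.0633] [np.float64(0.0016114230595036885), np.float64(0.0016114230595035911)]
nip [0.5596 0.3106 0.0269] [np.float64(0.0010962832754544084), np.float64(0.0010962832754543904)]
trayL [ 0.5471 -0.1284  0.0438] [np.float64(0.0006087571973862439), np.float64(0.0006087571973862854)]
trayB [ 0.5673 -0.3292  0.0184] [np.float64(0.00179876936330819), np.float64(0.0017987693633080449)]
trayF [ 0.4104 -0.1518  0.0183] [np.float64(0.0007911876843725994), np.float64(0.0007911876843724686)]
small [0.4467 0.2646 0.0738] [np.float64(0.0011610355676364293), np.float64(0.001161035567636406)]
[ 0.5725 -0.1738  0.018 ]
[ 0.5658 -0.3301  0.018 ]
[ 0.4133 -0.3255  0.018 ]
[ 0.4198 -0.1704  0.018 ]
[ 0.5641 -0.158   0.018 ]
[ 0.5694 -0.3294  0.018 ]
[ 0.4141 -0.1596  0.018 ]
[0.6027 0.3013 0.095 ] [0.5983 0.3019 0.095 ]
wrist [ 0.2625 -0.5427  0.3736] [[ 0.3286 -0.9445 -0.0003]
 [-0.9088 -0.3163  0.272 ]
 [-0.257  -0.0892 -0.9623]] 65.70646984690485 [-179.9306   -0.0129   19.1808]
```

Run:
```python
from h import *
np.set_printoptions(precision=4,suppress=True)
cs,cd=robot.get_calibration("scene"),robot.get_calibration("side")
print("case",atz(ray(cd,(228,198)),0),atz(ray(cd,(187,200)),0))
from scipy.spatial.transform import Rotation as Ro
w=robot.get_calibration("wrist");R=cv2.Rodrigues(w["rvec"])[0];o=robot.observe()
T=Ro.from_euler("xyz",o["tcp_rot"],degrees=True).as_matrix()
print("cam in tool",T.T@(-R.T@np.ravel(w["tvec"])-o["tool_pos"]),"axis",T.T@R[2],"right",T.T@R[0])
for y in range(-180,180,20):
    print(y,[None if (q:=robot.ik([.6,.3,z],[180,0,y])) is None else np.round(q,0) for z in(.143,.28)])
```

```text
case [0.7234 0.0696 0.    ] [0.8182 0.1523 0.    ]
cam in tool [ 0.0695 -0.0011 -0.0704] axis [-0.2723  0.0009  0.9622] right [ 0.0001  1.     -0.0009]
-180 [array([15., 20.,  5., 75.,  0., 15.]), array([15., 18., 17., 89.,  0., 15.])]
-160 [array([15., 20.,  5., 75.,  0., -5.]), array([15., 18., 17., 89.,  0., -5.])]
-140 [array([ 15.,  20.,   5.,  75.,   0., -25.]), array([ 15.,  18.,  17.,  89.,   0., -25.])]
-120 [array([ 15.,  20.,   5.,  75.,   0., -45.]), array([ 15.,  18.,  17.,  89.,   0., -45.])]
-100 [array([ 15.,  20.,   5.,  75.,   0., -65.]), array([ 15.,  18.,  17.,  89.,   0., -65.])]
-80 [array([ 15.,  20.,   5.,  75.,   0., -85.]), array([ 15.,  18.,  17.,  89.,   0., -85.])]
-60 [array([  15.,   20.,    5.,   75.,    0., -105.]), array([  15.,   18.,   17.,   89.,    0., -105.])]
-40 [array([  15.,   20.,    5.,   75.,    0., -125.]), array([  15.,   18.,   17.,   89.,    0., -125.])]
-20 [array([  15.,   20.,    5.,   75.,    0., -145.]), array([  15.,   18.,   17.,   89.,    0., -145.])]
0 [array([  15.,   20.,    5.,   75.,    0., -165.]), array([  15.,   18.,   17.,   89.,    0., -165.])]
20 [array([ 15.,  20.,   5.,  75.,   0., 175.]), array([ 15.,  18.,  17.,  89.,   0., 175.])]
40 [array([ 15.,  20.,   5.,  75.,   0., 155.]), array([ 15.,  18.,  17.,  89.,   0., 155.])]
60 [array([ 15.,  20.,   5.,  75.,   0., 135.]), array([ 15.,  18.,  17.,  89.,   0., 135.])]
80 [array([ 15.,  20.,   5.,  75.,   0., 115.]), array([ 15.,  18.,  17.,  89.,   0., 115.])]
100 [array([15., 20.,  5., 75.,  0., 95.]), array([15., 18., 17., 89.,  0., 95.])]
120 [array([15., 20.,  5., 75.,  0., 75.]), array([15., 18., 17., 89.,  0., 75.])]
140 [array([15., 20.,  5., 75.,  0., 55.]), array([15., 18., 17., 89.,  0., 55.])]
160 [array([15., 20.,  5., 75.,  0., 35.]), array([15., 18., 17., 89.,  0., 35.])]
```

Run:
```python
from h import *
import json
robot.move_pose([.52,-.05,.32],[180,0,180])
robot.move_pose([.60,.27,.26],[180,0,180])
cal={}
for i,y in enumerate((.27,.33)):
    if i: robot.line_to([.60,y,.26])
    cal[i]={k:np.ravel(v).tolist() if np.size(v)>1 else float(v) for k,v in robot.get_calibration("wrist").items()}
    cv2.imwrite(f"pics/w{i}.png",robot.grab_frame("wrist"))
json.dump(cal,open("cal.json","w"))
a,b=[cv2.imread(f"pics/w{i}.png") for i in(0,1)]
f=lambda i:cv2.resize(i,(400,300),interpolation=cv2.INTER_AREA)
cv2.imwrite("pics/w01.png",np.hstack([f(a),f(b)])); 
# predicted pixels of cap bar
for c in cal.values():
    R=cv2.Rodrigues(np.array(c["rvec"]))[0];p=R@np.array([.602,.301,.095])+c["tvec"]
    fo=210/np.tan(np.radians(c["vertical_fov"]/2));r=np.hypot(*p[:2]);print(p[:2]/r*np.arctan2(r,p[2])*fo+[c["cx"],c["cy"]])
print(robot.observe()["time"])
```

```text
[318.01286366 216.71727742]
[238.2141591 217.4224084]
4.2
```

View pics/w01.png

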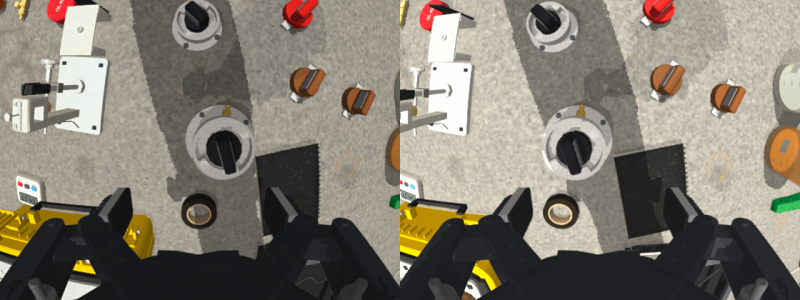

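Both wrist views show the large chamber with its black cap at about (315,210) and (240,215) px full-res, as predicted. The nipple is toward the robot. I need a close crop for the bar ends and the nipple.

Run:
```python
import cv2,numpy as np
r=[]
for i,(x,y) in enumerate([(260,138),(190,138)]):
    r.append(cv2.resize(cv2.imread(f"pics/w{i}.png")[y:y+120,x:x+100],None,fx=4,fy=4,interpolation=cv2.INTER_CUBIC))
im=cv2.convertScaleAbs(np.hstack(r),alpha=1.6,beta=20)
for x in range(0,800,100):cv2.line(im,(x,0),(x,6),(0,0,255),1)
for y in range(0,480,100):cv2.line(im,(0,y),(6,y),(0,0,255),1)
cv2.imwrite("pics/cropw.png",im)
```

```text
(no output)
```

View pics/cropw.png

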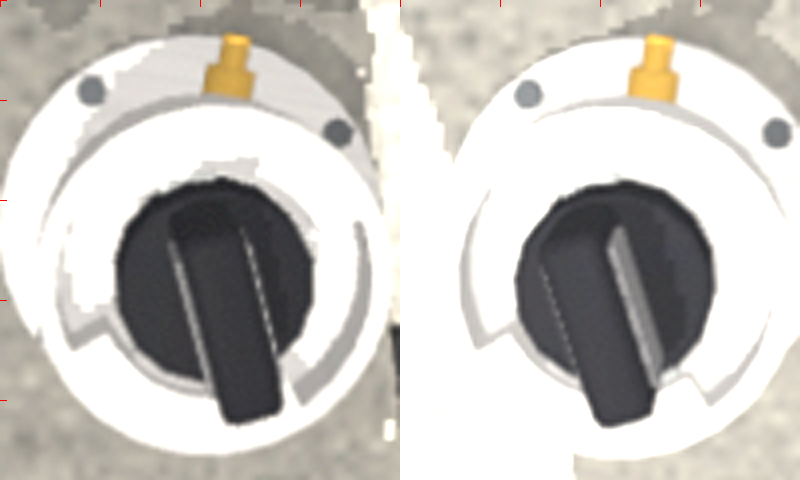

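Run:
```python
from h import *
import json
np.set_printoptions(precision=4,suppress=True)
c=json.load(open("cal.json"))
P=lambda a,b:tri(ray(c["0"],(260+a[0]/4,138+a[1]/4),1),ray(c["1"],(190+b[0]/4,138+b[1]/4),1))
r={}
for n,a,b in[("near",(208,236),(177,243)),("far",(254,417),(228,417)),("tip",(236,38),(259,38)),("base",(228,95),(253,95)),("boltL",(92,91),(128,95)),("boltR",(338,133),(378,133)),("hub",(215,280),(215,282))]:
    r[n],e=P(a,b);print(n,r[n],e[0])
yaw=lambda v:np.degrees(np.arctan2(v[1],v[0]))
m=(r["near"]+r["far"])/2
print("mid",m,"len",np.linalg.norm(r["far"]-r["near"]),"bar yaw",yaw(r["far"]-r["near"]),"chamber",yaw(r["base"]-r["tip"]),yaw(m-r["tip"]))
```

```text
Traceback (most recent call last):
  File "h.py", line 4, in ray
    f=210/np.tan(np.radians(cal["vertical_fov"]/2)); R=cv2.Rodrigues(cal["rvec"])[0]
                                                       ~~~~~~~~~~~~~^^^^^^^^^^^^^
cv2.error: OpenCV(4.12.0) :-1: error: (-5:Bad argument) in function 'Rodrigues'
> Overload resolution failed:
>  - src is not a numpy array, neither a scalar
>  - Expected Ptr<cv::UMat> for argument 'src'
```

```bash
sed -i 's/Rodrigues(cal\["rvec"\])/Rodrigues(np.array(cal["rvec"]))/' h.py
python3 - <<'E'
from h import *
import json
np.set_printoptions(precision=4,suppress=True)
c=json.load(open("cal.json"))
P=lambda a,b:tri(ray(c["0"],(260+a[0]/4,138+a[1]/4),1),ray(c["1"],(190+b[0]/4,138+b[1]/4),1))
r={}
for n,a,b in[("near",(208,236),(177,243)),("far",(254,417),(228,417)),("tip",(236,38),(259,38)),("base",(228,95),(253,95)),("boltL",(92,91),(128,95)),("boltR",(338,133),(378,133)),("hub",(215,280),(215,282))]:
    r[n],e=P(a,b);print(n,r[n],e[0])
yaw=lambda v:np.degrees(np.arctan2(v[1],v[0]))
m=(r["near"]+r["far"])/2
print("mid",m,"len",np.linalg.norm(r["far"]-r["near"]),"bar yaw",yaw(r["far"]-r["near"]),"chamber",yaw(r["base"]-r["tip"]),yaw(m-r["tip"]))
E
```

```text
near [0.5894 0.2971 0.0849] 0.0004143895180595766
far [0.6241 0.3067 0.091 ] 0.0003318595583299057
tip [0.555  0.3095 0.024 ] 0.00013304739698278038
base [0.5687 0.3079 0.0236] 0.00018416235982726765
boltL [0.5696 0.2757 0.011 ] 1.215157937798442e-05
boltR [0.5797 0.3379 0.0102] 2.962545577517377e-06
hub [0.6047 0.3016 0.0596] 5.5554959120825496e-05
mid [0.6067 0.3019 0.0879] len 0.03650135343802763 bar yaw 15.535970404419299 chamber -6.689767939487937 -8.3282515547345
```

Run:
```python
from h import *
np.set_printoptions(precision=3,suppress=True)
def s(t):
    o=robot.observe();print(t,round(o["time"],2),o["tool_pos"],o["tcp_rot"],o["ft_force"],o["torque"],o["gripper_width"],o["gripper_force"])
p=[.6055,.3017]
robot.move_pose(p+[.21],[180,0,-164.5]); s("above")
print(robot.line_to(p+[.145],vel=.06,guard=8)); s("down")
robot.set_gripper(0); s("grip")
```

```text
above 4.6 [0.605 0.301 0.21 ] [ 179.992   -0.069 -164.802] [-0.505 -0.334  1.151] [-0.032 -0.066  0.057] 0.08556991471087878 0.0
False
down 5.83 [0.606 0.302 0.146] [ 179.999    0.055 -164.502] [ 0.511 -0.31   0.472] [0.035 0.019 0.049] 0.08540145565963278 0.0
grip 6.49 [0.606 0.302 0.145] [-179.999    0.005 -164.498] [-0.077 -0.983  0.465] [-0.109  0.041  0.011] 0.011658933236225195 58.86094093322754
```

Run:
```python
from h import *
np.set_printoptions(precision=3,suppress=True)
def s(t):
    o=robot.observe();print(t,round(o["time"],2),o["tool_pos"],o["tcp_rot"],o["ft_force"],o["torque"],round(o["gripper_width"],4));return o
o=s("0");q=np.array(o["q"],float)
for i in range(5):
    q[5]-=13; robot.goto_joints(q.tolist()); o=s(i)
    if abs(o["torque"][2])>1.5 or np.linalg.norm(o["ft_force"])>25: print("STOP");break
else:
    robot.pause(.2);x,y,_=o["tool_pos"]
    print(robot.line_to([x,y,.175],vel=.04,guard=12)); s("lift")
    cv2.imwrite("pics/side1.png",robot.grab_frame("side")[180:285,160:300].repeat(4,0).repeat(4,1))
```

```text
0 6.49 [0.606 0.302 0.145] [-179.999    0.005 -164.498] [-0.077 -0.983  0.465] [-0.109  0.041  0.011] 0.0117
0 6.83 [0.605 0.302 0.145] [ 179.992    0.002 -151.73 ] [-0.639 -1.134  0.671] [0.092 0.061 0.003] 0.0123
1 7.16 [0.605 0.302 0.145] [ 179.998    0.    -138.878] [-0.588 -0.723  0.598] [ 0.054  0.029 -0.001] 0.0116
2 7.49 [0.605 0.302 0.145] [ 179.998   -0.    -125.94 ] [-0.536  0.781  0.681] [0.073 0.108 0.033] 0.0119
3 7.83 [0.605 0.302 0.145] [ 179.997   -0.007 -112.965] [-1.147 -0.388  1.265] [0.002 0.12  0.014] 0.0114
4 8.16 [0.605 0.302 0.145] [-179.998   -0.004  -99.975] [-0.491 -0.953  0.629] [-0.021  0.085 -0.008] 0.0117
False
lift 9.26 [0.605 0.302 0.175] [179.986  -0.008 -99.502] [ 0.289  1.031 -0.969] [-0.035 -0.05  -0.013] 0.0118
```

View pics/side1.png

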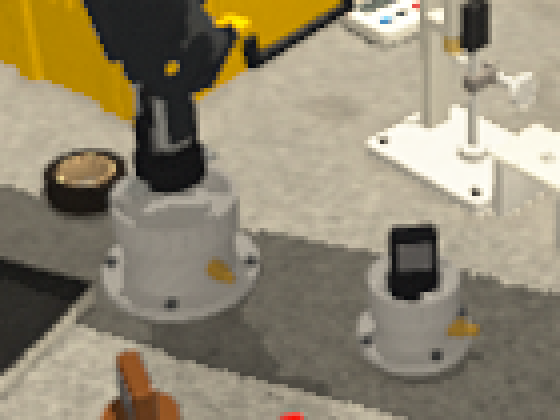

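Run:
```python
from h import *
np.set_printoptions(precision=3,suppress=True)
def s(t):
    o=robot.observe();print(t,round(o["time"],2),o["tool_pos"],o["tcp_rot"],o["ft_force"],round(o["gripper_width"],4));return o
x,y,_=robot.observe()["tool_pos"]
robot.line_to([x,y,.33],vel=.12); s("up")
p=[.493,-.247]
robot.move_pose([.56,.02,.34],[180,0,-135])
robot.move_pose(p+[.20],[180,0,-170]);s("over tray")
robot.line_to(p+[.118],vel=.08)
robot.pause(.3)
print(robot.line_to(p+[.097],vel=.015,guard=4));s("down")
cv2.imwrite("pics/side2.png",robot.grab_frame("side")[120:225,290:430].repeat(4,0).repeat(4,1))
```

```text
up 10.75 [0.605 0.302 0.329] [179.936  -0.031 -99.498] [-0.574 -0.831 -1.768] 0.0117
over tray 13.03 [ 0.494 -0.246  0.201] [-179.972    0.049 -169.883] [ 0.899  0.497 -0.882] 0.0119
True
down 15.51 [ 0.493 -0.247  0.102] [ 179.996   -0.009 -170.002] [-0.262 -0.483  5.149] 0.0118
```

View pics/side2.png

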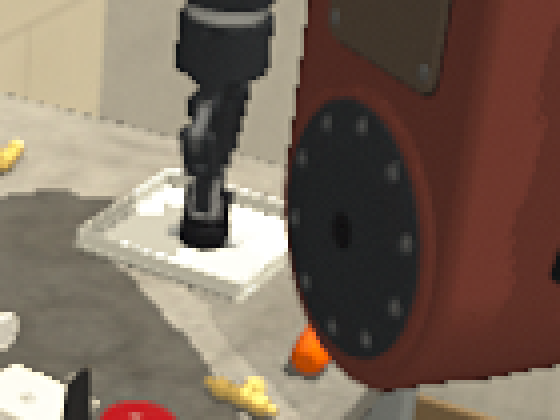

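The side view shows the cap standing in the middle of the tray at crop (207,235). Floor contact came at TCP z 0.102, exactly as expected. Next: release, retreat and check.

Run:
```python
from h import *
p=[.493,-.247]
robot.set_gripper(.06)
robot.line_to(p+[.25],vel=.08)
robot.pause(.5)
cv2.imwrite("pics/w3.png",robot.grab_frame("wrist"))
o=robot.observe();print(o["time"],o["ft_force"],o["gripper_width"])
```

```text
18.6333 [-0.18304324 -0.15854629  0.41852517] 0.060014471852873355
```

View pics/w3.png

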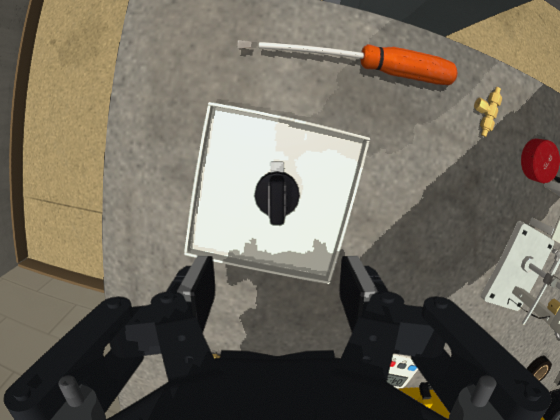

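The cap stands upright in the middle of the tray at (277,193), released, and the arm is clear.

```bash
python3 -c "
from plant import robot
print(robot.job_done())"
```

```text
the job is handed in; nothing more can be done
None
```

I unscrewed the large chamber's cap 65° anticlockwise, lifted it off and set it upright in the middle of the white tray; the small chamber was left closed, and I handed the job in at about 19 s of the 48 s allowed.

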